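Catch the biscuits from the chute in the lugged bowl

ROBOT

A 6-joint arm with a two-finger parallel gripper is mounted at the origin on the work surface. World frame = base frame: x ahead of the robot, y to its left, z up, the work surface at z = 0. Lengths are in m, angles in degrees, forces in N, time in s.
With the tool pointing down it reaches from about 0.4 to 0.825 m from the base axis. Payload 7 kg.
Tool frame: the origin (TCP) lies on the centre line of the jaws, within the pads' length; the fingertips stand 22 mm ahead of it and the grasp point (between the pads) lies 3 mm ahead of it; z points along the fingers, y is the line along which they close (so a half turn about z gives the same grasp; the last joint's range is limited). The gripper opens to 88 mm and grips with 3 to 60 N. Pads are 19 mm wide; open, the fingers measure 130 mm over their backs; the gripper's body (78 mm by 193 mm) begins 47 mm behind the grasp point.
Start: joints at [90.59, 20.546, 0.682, 0, -70.136, -16.507], TCP at [0.185, 0.649, 0.249] pointing down, gripper open.
Joint ranges: [-176.03, 176.03], [-82.01, 121.73], [-58.28, 71.71], [-173.87, 95.51], [-174.79, -0.11], [-173.66, 173.66]. Speed limits (degrees/s): [136.94, 136.94, 172.46, 180, 180, 180].

INTERFACE

Orientations are given as [roll, pitch, yaw] about the fixed x, y, z axes, in that order (R = Rz(yaw) Ry(pitch) Rx(roll)).
In Python, from plant import get_state, cams, r gives the robot as it stands.
- The arm moves only by the tool apply_moves, never from a script. Its argument "targets" is a list of rows, each an object with "dp": the shift along the world's x, y, z in m, a list of three; "yaw": the turn about the world's z in degrees. In form: [{"dp": [x, y, z], "yaw": yaw}, ...]. A call has 1 to 20 rows; each row is the pose to reach, as a shift and turn from the pose commanded when the call began; what a row does not reach only later rows make up. A row lasts 1/12 s, in which the tool goes at most 41.7 mm and 7.16 degrees, less where a joint would pass 70% of its speed; a pose out of reach is approached as far as the arm can. A call with a gripper value outside its range is refused whole. "grip" is the gripper command: -1 is fully open, 1 is shut, values between are in proportion, set as the call begins (left out, the last holds). The fingers move at their own pace and stop on an object; "squeeze" is the grip in N (left out, the last holds). Time passes only in rows, so rows that repeat a pose let the fingers close. It gives the time, the measured TCP pose, the force, the opening and the grip force at its end, in the units of the state.
- get_state(): the state, without advancing time (a new reading comes with each control period).
- cams.capture(name): name is "scene" or "top" or "wrist"; returns a dict with "image" (384x512x3 uint8, red, green, blue), "range_z" (384x512 float32, m along the optical axis (not along the pixel's ray), 0 where there is no reading), "fx", "fy", "cx", "cy" (pixels), "R" (3x3) and "t" (3): a world point X has camera coordinates R X + t; the wrist camera has in their place "T_tool_cam" (4x4, takes a point from camera to tool coordinates, whose origin is the TCP and whose axes are the flange's). Camera axes: x right, y down, z forward; pixel columns grow to the right and rows downward; lengths in m; the calibration is good to about 2 mm. A picture is of the moment at which its call begins: read the wrist's pose just before it.
- r.close_job(): hands the job in; it is judged then, once.
The state is a dict: "time_s": time; "joints": joint angles; "qd": joint speeds; "joint_torque": joint torques, N m; "tcp_pos": TCP position; "eef_rot": TCP orientation; "contact_force": force on the tool from outside, world axes, zero at the start; "moment": the same for the moment, N m; "gripper_width": finger opening in m; "gripper_force": force on a finger pad.
Only numpy, scipy, OpenCV 4.12 (cv2) and the standard library are available. Lean on these libraries where they do the work, as an engineer would, in place of code of your own. Each camera call takes 0.05 s, during which the arm holds its last target. There are 200 camera calls.

TASK

First take the small cup that stands in the way before the biscuit dispenser and stand it upright in the middle of its saucer. Then pick up the bowl with the handle, hold it under the chute's lip and push the dispenser's sprung paddle back with the bowl so that the gate lifts and all three biscuits slide into the bowl, held clear of the table, and set the bowl with the biscuits upright in the middle of the cork trivet and let go. Do not touch the biscuits or the dispenser with the robot itself, and leave the other things on the table where they are.

Things in the scene. Friction and masses are not known exactly. Their poses are not given: they have to be found in the camera images.
- dispenser: Fixed; open steel chute (inner width 50, slope 30 degrees) on a white housing (70 wide, foot 100; local x 55 to 205 mm; 300 high). Origin on the table below the middle of the chute's lip (165 up, 5 thick); biscuits come out along local -x, roughly to the robot, and land 10 to 65 mm in front of the lip. Only the paddle and gate frame (25 mm, 200 up) stand farther out.
- paddle (a joint): Paddle: upright steel plate below the lip, 50 wide, 75 to 130 mm above the table, face 11 mm in front of the lip at rest; slides straight back (dispenser +x), springs forward again. Value: travel in m, 0 at rest to 0.034; the gate across the chute lifts 1.25 times as far and biscuits pass from about 0.014, better 0.02 to 0.03. Push: 1.5 N at the start, 5 N at the end.
- biscuit1: Chunky chocolate biscuit, a disc 38 in diameter and 14 thick, about 20 g; origin at its centre, z along the disc's axis. The three lie in a row in the chute, this is number 1 from the gate.
- biscuit2: Chunky chocolate biscuit, a disc 38 in diameter and 14 thick, about 20 g; origin at its centre, z along the disc's axis. The three lie in a row in the chute, this is number 2 from the gate.
- biscuit3: Chunky chocolate biscuit, a disc 38 in diameter and 14 thick, about 20 g; origin at its centre, z along the disc's axis. The three lie in a row in the chute, this is number 3 from the gate.
- bowl: White ceramic bowl with one straight stub handle, 0.19 kg. Origin at the centre of its underside, z up, x towards the handle. Rim 112 outer diameter, wall 5, 55 high, foot 80, inner floor 6 up. Handle: bar 18 wide, 20 high (32 to 52 mm above the underside), ending 131 mm from the bowl's axis; grip it about 105 mm from the axis.
- cup: Small white handleless cup, 60 outer diameter at the rim, 62 high, wall 4, upright before the dispenser; origin at the centre of its underside.
- saucer: Flat white saucer, 120 in diameter, fixed; origin at the centre of its underside, flat top 8 above the table.
- trivet: Round cork trivet, 144 in diameter, 10 thick, fixed; origin at the centre of its underside. Trivet and saucer may have changed places.
- mug1: Bystander: white mug, 80 diameter, 90 high, handle at local +y; origin at the centre of its underside.
- mug2: Bystander: white mug, 80 diameter, 90 high, handle at local +y; origin at the centre of its underside.
- sugar: Bystander: glass sugar jar with a wooden lid, 68 diameter, 75 high; origin at the centre of its underside.
- milk: Bystander: white milk bottle, 68 diameter, 190 high; origin at the centre of its underside.
- nut_bowl: Bystander: white bowl without a handle, 100 diameter, 45 high; origin at the centre of its underside.

How it is judged:
By the outcome, as a careful person would: the job done as asked, in the order asked, and still so for the second after the job is handed in, with the robot touching nothing.
It also fails if it takes over 59 s, if anything falls off the work surface, if the arm or the gripper's body presses on something with over 40 N, if the wrist force passes 120 N, or if a joint passes its speed limit or range.

## Working session

There is one attempt and no reset: what is moved stays moved. The work goes in short steps, Python scripts to look and compute and a tool call to move; the robot and the scene stay as the last step left them, time stands still between calls to the robot, and variables do not carry over. Pictures are saved under pics/ and viewed, at most 10 in all, crops included, and the job is handed in when it is done.

Besides the shell and the picture viewer there is one more tool, called after "Call:" as name([rows], argument=value, ...), one row to a line, values as JSON. apply_moves: Moves the arm, as the interface text tells. Its arguments: {"type":"object","properties":{"targets":{"type":"array","items":{"type":"object","properties":{"dp":{"type":"array","items":{"type":"number"}},"yaw":{"type":"number"}}}},"grip":{"type":"number"},"squeeze":{"type":"number"}},"required":["targets"]}

```bash
mkdir -p pics; cat > h.py <<'E'
import numpy as np, cv2
from plant import get_state, cams, r
def cap(n):
    c=cams.capture(n); np.savez('pics/'+n+'.npz',**c); return c
def pts(c):
    z=c['range_z']; v,u=np.indices(z.shape)
    P=np.stack([(u-c['cx'])/c['fx']*z,(v-c['cy'])/c['fy']*z,z],-1)
    return (P-c['t'])@c['R']   # R^T (P-t)
E
python3 - <<'E'
from h import *
a=cap('scene');b=cap('top')
cv2.imwrite('pics/a.png',a['image'][...,::-1]);cv2.imwrite('pics/b.png',b['image'][...,::-1])
s=get_state();print(s['time_s'],s['tcp_pos'],s['eef_rot'],s['gripper_width'])
for c in(a,b):print(-c['R'].T@c['t'],c['R'],c['fx'])
E
```

```text
0.1 [0.18499294 0.64875214 0.24772202] [ 1.79916175e+02 -6.80684137e-03 -1.59213753e+01] 0.08756321806874424
[0.94824643 0.45148789 0.94505104] [[-0.74774091  0.66397741 -0.00418703]
 [ 0.54829636  0.613885   -0.56790519]
 [-0.37450586 -0.42694168 -0.82308333]] 357.30311786566364
[0.41024427 0.00529274 1.12397676] [[ 0.02735633 -0.99962317  0.00226865]
 [-0.98503125 -0.02734325 -0.17019338]
 [ 0.17019128  0.00242118 -0.98540807]] 390.577381594399
```

View pics/a.png

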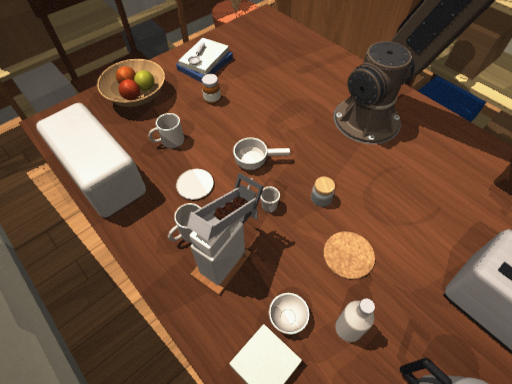

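View pics/b.png

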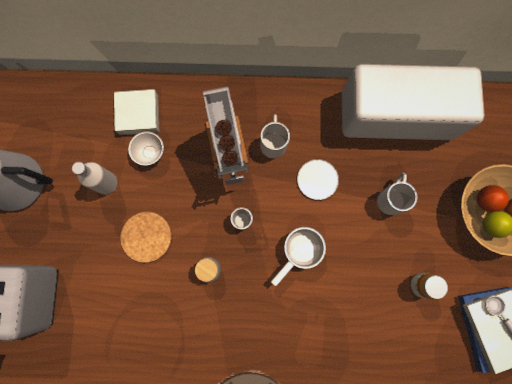

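The top view shows the cup at (241,218), bowl at (304,248) with its handle pointing to (275,282), saucer at (318,179), trivet at (146,237), chute lip near (233,178), and sugar at (207,270). I'll turn these into positions.

```bash
python3 - <<'E'
from h import *
b=dict(np.load('pics/top.npz'));P=pts(b);z=P[...,2]
def near(u,v,rad,lo,hi):
    vv,uu=np.indices(z.shape);m=((uu-u)**2+(vv-v)**2<rad**2)&(z>lo)&(z<hi);return P[m]
def circ(Q):
    c,rr=cv2.minEnclosingCircle(Q[:,:2].astype(np.float32));return np.round(c,4),round(rr,4),len(Q),np.round(np.median(Q[:,2]),4)
print('table',np.median(near(300,320,15,-1,1)[:,2]))
print('cup',circ(near(241,218,20,.055,.07)))
print('saucer',circ(near(318,180,28,.004,.014)))
print('trivet',circ(near(146,237,32,.006,.02)))
print('bowlrim',circ(near(305,247,22,.05,.065)))
h=near(285,270,22,.045,.06);print('bowl+handle pts',len(h))
H=near(280,276,14,.042,.062);print('handle',H[:,:2].min(0),H[:,:2].max(0),H.mean(0),len(H))
if len(H):
  print(cv2.fitLine(H[:,:2].astype(np.float32),cv2.DIST_L2,0,.001,.001).ravel())
print('sugar',circ(near(207,270,16,.06,.09)))
print('nut',circ(near(146,150,22,.035,.055)))
print('mug1',circ(near(275,140,20,.08,.1)),'mug2',circ(near(397,199,25,.08,.1)))
# dispenser
for n in('top','scene'):
  c=dict(np.load(f'pics/{n}.npz'));Q=pts(c).reshape(-1,3)
  m=(abs(Q[:,1]-.06)<.15)&(Q[:,0]>.4)&(Q[:,0]<.9)&(Q[:,2]>.14)&(Q[:,2]<.35)
  D=Q[m];print(n,len(D),D.min(0),D.max(0))
  for lo in np.arange(.14,.34,.02):
    E=D[(D[:,2]>=lo)&(D[:,2]<lo+.02)]
    if len(E)>3:
      rc=cv2.minAreaRect(E[:,:2].astype(np.float32));print(round(lo,2),len(E),np.round(rc[0],3),np.round(rc[1],3),round(rc[2],1),E.min(0).round(3),E.max(0).round(3))
E
```

```text
table 0.00027406618253585704
cup (array([0.5264, 0.0366]), 0.0299, 111, np.float64(0.0622))
saucer (array([ 0.6535, -0.1837]), 0.0827, 1306, np.float64(0.0085))
trivet (array([0.474 , 0.2967]), 0.084, 1937, np.float64(0.0099))
bowlrim (array([ 0.4519, -0.1371]), 0.0561, 256, np.float64(0.0548))
bowl+handle pts 256
handle [ 0.35029253 -0.10037956] [ 0.40674143 -0.04993761] [ 0.37808021 -0.07497132  0.05160988] 170
[ 0.76162976 -0.64801246  0.37808022 -0.07497132]
sugar (array([0.3852, 0.1246]), 0.0299, 412, np.float64(0.0749))
nut (array([0.7279, 0.3193]), 0.0567, 247, np.float64(0.0433))
mug1 (array([ 0.7542, -0.0493]), 0.0408, 173, np.float64(0.0894)) mug2 (array([ 0.6041, -0.3965]), 0.0504, 219, np.float64(0.0892))
top 2292 [0.60103269 0.02036716 0.14628238] [0.81486273 0.1346541  0.29998276]
0.14 6 [0.695 0.075] [0.004 0.069] 13.8 [0.686 0.042 0.146] [0.705 0.109 0.158]
0.16 156 [0.724 0.081] [0.176 0.07 ] 13.8 [0.632 0.037 0.162] [0.815 0.135 0.18 ]
0.18 314 [0.664 0.066] [0.063 0.068] 11.5 [0.631 0.029 0.18 ] [0.699 0.096 0.2  ]
0.2 446 [0.675 0.065] [0.107 0.069] 7.4 [0.62  0.0
[... 393 characters left out ...]
.14004305] [0.82151093 0.13629304 0.30056133]
0.14 196 [0.761 0.116] [0.058 0.138] 75.6 [0.687 0.071 0.14 ] [0.822 0.136 0.16 ]
0.16 424 [0.727 0.086] [0.18  0.068] 11.6 [0.634 0.035 0.16 ] [0.821 0.136 0.18 ]
0.18 408 [0.72  0.084] [0.185 0.071] 16.0 [0.621 0.027 0.18 ] [0.816 0.13  0.2  ]
0.2 602 [0.715 0.078] [0.197 0.071] 12.8 [0.612 0.025 0.2  ] [0.816 0.13  0.22 ]
0.22 865 [0.71  0.079] [0.206 0.07 ] 14.5 [0.601 0.022 0.22 ] [0.815 0.129 0.24 ]
0.24 331 [0.705 0.075] [0.182 0.065] 12.0 [0.61  0.025 0.24 ] [0.787 0.126 0.26 ]
0.26 333 [0.77  0.092] [0.076 0.06 ] 13.1 [0.727 0.056 0.26 ] [0.814 0.129 0.28 ]
0.28 275 [0.783 0.095] [0.034 0.059] 13.0 [0.76  0.063 0.28 ] [0.805 0.126 0.299]
```

```bash
python3 - <<'E'
from h import *
b=dict(np.load('pics/top.npz'));P=pts(b);z=P[...,2]
im=b['image'].astype(int);vv,uu=np.indices(z.shape)
def plane(m,h):
    d=np.stack([(uu-b['cx'])/b['fx'],(vv-b['cy'])/b['fy'],np.ones_like(z)],-1)@b['R'];o=-b['R'].T@b['t']
    X=o+d*((h-o[2])/d[...,2])[...,None];return X[m]
# colour masks
R,G,B=im[...,0],im[...,1],im[...,2]
print('colors',im[179,318],im[237,146],im[320,300])
for nm,u,v,rad,h,m in(('saucer',318,179,32,.008,(B>90)),('trivet',146,237,36,.010,(R>130)&(G>85))):
    m=m&((uu-u)**2+(vv-v)**2<rad**2);Q=plane(m,h);print(nm,m.sum(),Q[:,:2].mean(0),2*np.sqrt(m.sum()*0+np.linalg.det(np.cov(Q[:,:2].T))**.25*0+np.sqrt(np.linalg.det(np.cov(Q[:,:2].T)))) *2)
    c,s,a=cv2.fitEllipse(max(cv2.findContours(m.astype(np.uint8),0,2)[0],key=cv2.contourArea));print('ell',c,s)
th=np.radians(13.8)
D=[]
for n in('top','scene'):
    Q=pts(dict(np.load(f'pics/{n}.npz'))).reshape(-1,3);D.append(Q[(abs(Q[:,1]-.06)<.15)&(Q[:,0]>.55)&(Q[:,0]<.9)&(Q[:,2]>.07)&(Q[:,2]<.35)])
for Q in D:
  H=Q[(Q[:,2]>.27)][:,:2].astype(np.float32);rc=cv2.minAreaRect(H);print('yaw top',rc)
  for t in(12,13,14,15):
    t=np.radians(t);x=Q[:,0]*np.cos(t)+Q[:,1]*np.sin(t);y=-Q[:,0]*np.sin(t)+Q[:,1]*np.cos(t)
    s=Q[:,2]>.16
    for a in np.arange(.64,.84,.04):
      k=s&(x>a)&(x<a+.04)
      if k.sum()>20:print(round(np.degrees(t)),round(a,2),np.percentile(y[k],[2,98]).round(4),k.sum(),end=' | ')
    print()
  t=th;x=Q[:,0]*np.cos(t)+Q[:,1]*np.sin(t);y=-Q[:,0]*np.sin(t)+Q[:,1]*np.cos(t)
  for lo in np.arange(.08,.26,.01):
    k=(Q[:,2]>=lo)&(Q[:,2]<lo+.01)
    if k.sum()>5:print(round(lo,2),k.sum(),np.percentile(x[k],[0,5,50,100]).round(4),np.percentile(y[k],[0,100]).round(4))
E
```

```text
colors [234 235 228] [221 153  88] [112  65  38]
saucer 1343 [ 0.65293637 -0.18244071] 0.1221266806842917
ell (317.5337829589844, 179.21641540527344) (39.843929290771484, 41.13490676879883)
trivet 2051 [0.47231467 0.30690712] 0.1448235761589792
ell (145.4652557373047, 236.5518035888672) (49.07986831665039, 51.547386169433594)
yaw top ((0.7755785584449768, 0.09412866830825806), (0.056275203824043274, 0.057880934327840805), 13.940129280090332)
12 0.64 [-0.1008 -0.0442] 428 | 12 0.68 [-0.1033 -0.0389] 513 | 12 0.72 [-0.1035 -0.0371] 489 | 12 0.76 [-0.1019 -0.0362] 590 | 12 0.8 [-0.1029 -0.034 ] 42 | 
13 0.64 [-0.1123 -0.0558] 444 | 13 0.68 [-0.1158 -0.0511] 506 | 13 0.72 [-0.1165 -0.0501] 491 | 13 0.76 [-0.1154 -0.0498] 587 | 13 0.8 [-0.1167 -0.0479] 27 | 
14 0.64 [-0.1237 -0.0674] 456 | 14 0.68 [-0.1282 -0.0635] 504 | 14 0.72 [-0.1293 -0.0631] 490 | 14 0.76 [-0.1292 -0.0634] 570 | 14 0.8 [-0.1308 -0.0619] 21 | 
15 0.64 [-0.1352 -0.0791] 453 | 15 0.68 [-0.1408 -0.0758] 513 | 15 0.72 [-0.1422 -0.076 ] 487 | 15 0.76 [-0.1428 -0.0771] 553 | 
0.08 123 [0.6158 0.6163 0.7068 0.7744] [-0.2677 
[... 1926 characters left out ...]
3] [-0.1204 -0.0582]
0.14 99 [0.6929 0.7028 0.7822 0.8163] [-0.1268 -0.0578]
0.15 97 [0.6922 0.7064 0.7846 0.8162] [-0.123  -0.0583]
0.16 99 [0.6975 0.7042 0.7832 0.8162] [-0.1259 -0.0585]
0.17 325 [0.6352 0.695  0.7543 0.8164] [-0.1272 -0.0584]
0.18 155 [0.6312 0.6361 0.7389 0.8112] [-0.1218 -0.0586]
0.19 253 [0.6256 0.6312 0.6524 0.811 ] [-0.1286 -0.058 ]
0.2 312 [0.6196 0.6249 0.6643 0.8117] [-0.128  -0.0581]
0.21 290 [0.6144 0.6215 0.6841 0.8114] [-0.129  -0.0587]
0.22 457 [0.6064 0.6199 0.759  0.8108] [-0.1283 -0.0584]
0.23 408 [0.6043 0.612  0.7191 0.8081] [-0.1287 -0.0585]
0.24 223 [0.6112 0.6152 0.7343 0.7784] [-0.1245 -0.0597]
0.25 108 [0.7139 0.7199 0.7454 0.7939] [-0.1242 -0.064 ]
```

Call:
apply_moves([
  {"dp": [0.02,-0.036,0],"yaw": 1.7},
  {"dp": [0.04,-0.072,0],"yaw": 3.5},
  {"dp": [0.06,-0.108,0],"yaw": 5.2},
  {"dp": [0.08,-0.144,0],"yaw": 7},
  {"dp": [0.1,-0.18,0],"yaw": 8.7},
  {"dp": [0.12,-0.216,0],"yaw": 10.5},
  {"dp": [0.14,-0.252,0],"yaw": 12.2},
  {"dp": [0.16,-0.288,0],"yaw": 14},
  {"dp": [0.18,-0.324,0],"yaw": 15.7},
  {"dp": [0.2,-0.36,0],"yaw": 17.5},
  {"dp": [0.22,-0.396,0],"yaw": 19.2},
  {"dp": [0.24,-0.432,0],"yaw": 21},
  {"dp": [0.26,-0.467,0],"yaw": 22.7},
  {"dp": [0.28,-0.503,0],"yaw": 24.5},
  {"dp": [0.3,-0.539,0],"yaw": 26.2},
  {"dp": [0.32,-0.575,-0.02],"yaw": 28},
  {"dp": [0.335,-0.601,-0.05],"yaw": 29.7},
  {"dp": [0.3414,-0.6122,-0.08],"yaw": 29.7},
  {"dp": [0.3414,-0.6122,-0.1],"yaw": 29.7},
  {"dp": [0.3414,-0.6122,-0.1],"yaw": 29.7},
], grip=-1)

```text
time_s: 1.77
tcp_pos: [0.5237, 0.0347, 0.1438]
eef_rot: [180.0, 0.5, 13.6]
contact_force: [-0.9, 0.3, -1.2]
gripper_width: 0.0876
gripper_force: 0.0
```

Call:
apply_moves([
  {"dp": [0,0,-0.02],"yaw": 0},
  {"dp": [0,0,-0.045],"yaw": 0},
  {"dp": [0,0,-0.07],"yaw": 0},
  {"dp": [0,0,-0.09],"yaw": 0},
  {"dp": [0,0,-0.1],"yaw": 0},
  {"dp": [0,0,-0.1],"yaw": 0},
  {"dp": [0,0,-0.1],"yaw": 0},
])

```text
time_s: 2.35
tcp_pos: [0.527, 0.0374, 0.0494]
eef_rot: [180.0, -0.0, 13.8]
contact_force: [0.4, 0.8, 0.0]
gripper_width: 0.0872
gripper_force: 0.0
```

Call:
apply_moves([
  {"dp": [0,0,0],"yaw": 0},
  {"dp": [0,0,0],"yaw": 0},
  {"dp": [0,0,0],"yaw": 0},
  {"dp": [0,0,0],"yaw": 0},
  {"dp": [0,0,0],"yaw": 0},
  {"dp": [0,0,0],"yaw": 0},
  {"dp": [0,0,0],"yaw": 0},
  {"dp": [0,0,0],"yaw": 0},
  {"dp": [0,0,0],"yaw": 0},
  {"dp": [0,0,0],"yaw": 0},
  {"dp": [0,0,0],"yaw": 0},
  {"dp": [0,0,0],"yaw": 0},
], grip=1, squeeze=15)

```text
time_s: 3.35
tcp_pos: [0.5268, 0.0371, 0.0491]
eef_rot: [-180.0, -0.0, 13.8]
contact_force: [-1.7, 1.3, 6.8]
gripper_width: 0.0583
gripper_force: 15.0
```

Call:
apply_moves([
  {"dp": [0,0,0.015],"yaw": 0},
  {"dp": [0,0,0.035],"yaw": 0},
  {"dp": [0,-0.01,0.055],"yaw": 0},
  {"dp": [0,-0.03,0.065],"yaw": 0},
  {"dp": [0.01,-0.06,0.07],"yaw": 0},
  {"dp": [0.02,-0.09,0.07],"yaw": 0},
  {"dp": [0.04,-0.115,0.07],"yaw": 0},
  {"dp": [0.06,-0.14,0.07],"yaw": 0},
  {"dp": [0.08,-0.165,0.07],"yaw": 0},
  {"dp": [0.1,-0.185,0.07],"yaw": 0},
  {"dp": [0.115,-0.205,0.07],"yaw": 0},
  {"dp": [0.126,-0.2195,0.07],"yaw": 0},
  {"dp": [0.126,-0.2195,0.06],"yaw": 0},
  {"dp": [0.126,-0.2195,0.045],"yaw": 0},
  {"dp": [0.126,-0.2195,0.03],"yaw": 0},
  {"dp": [0.126,-0.2195,0.02],"yaw": 0},
  {"dp": [0.126,-0.2195,0.013],"yaw": 0},
  {"dp": [0.126,-0.2195,0.009],"yaw": 0},
  {"dp": [0.126,-0.2195,0.009],"yaw": 0},
  {"dp": [0.126,-0.2195,0.009],"yaw": 0},
])

```text
time_s: 5.02
tcp_pos: [0.6528, -0.1824, 0.058]
eef_rot: [180.0, -0.0, 13.8]
contact_force: [-0.9, 0.2, -1.7]
gripper_width: 0.0582
gripper_force: 15.0
```

Call:
apply_moves([
  {"dp": [0,0,-0.001],"yaw": 0},
  {"dp": [0,0,-0.001],"yaw": 0},
  {"dp": [0,0,-0.001],"yaw": 0},
  {"dp": [0,0,-0.001],"yaw": 0},
])

```text
time_s: 5.35
tcp_pos: [0.6529, -0.1825, 0.0571]
eef_rot: [180.0, -0.1, 13.8]
contact_force: [-1.0, 1.4, 1.2]
gripper_width: 0.058
gripper_force: 15.0
```

Call:
apply_moves([
  {"dp": [0,0,0],"yaw": 0},
  {"dp": [0,0,0],"yaw": 0},
  {"dp": [0,0,0],"yaw": 0},
  {"dp": [0,0,0],"yaw": 0},
  {"dp": [0,0,0],"yaw": 0},
  {"dp": [0,0,0],"yaw": 0},
  {"dp": [0,0,0],"yaw": 0},
  {"dp": [0,0,0.02],"yaw": 0},
  {"dp": [0,0,0.045],"yaw": 0},
  {"dp": [0,0,0.08],"yaw": 0},
  {"dp": [0,0,0.11],"yaw": 0},
  {"dp": [-0.02,0.01,0.12],"yaw": -5},
  {"dp": [-0.05,0.02,0.12],"yaw": -10},
  {"dp": [-0.08,0.03,0.12],"yaw": -15},
  {"dp": [-0.11,0.04,0.12],"yaw": -22},
  {"dp": [-0.15,0.05,0.11],"yaw": -29},
  {"dp": [-0.18,0.065,0.1],"yaw": -36},
  {"dp": [-0.21,0.08,0.1],"yaw": -43},
  {"dp": [-0.235,0.09,0.1],"yaw": -50},
  {"dp": [-0.26,0.1,0.1],"yaw": -54.2},
], grip=-1)

```text
time_s: 7.02
tcp_pos: [0.391, -0.0824, 0.1564]
eef_rot: [-180.0, -0.0, -40.8]
contact_force: [-0.1, 1.6, 0.9]
gripper_width: 0.0878
gripper_force: 0.0
```

```bash
python3 - <<'E'
from h import *
s=get_state();print(s['tcp_pos'],s['eef_rot'],s['joints'])
b=cap('top');P=pts(b);z=P[...,2];cv2.imwrite('pics/c.png',b['image'][...,::-1])
m=(abs(P[...,0]-.653)<.06)&(abs(P[...,1]+.182)<.06)&(z>.06)&(z<.085);Q=P[m]
print('cup',cv2.minEnclosingCircle(Q[:,:2].astype(np.float32)),np.median(Q[:,2]),np.ptp(Q[:,2]),len(Q))
m=(abs(P[...,0]-.452)<.06)&(abs(P[...,1]+.137)<.06)&(z>.05)&(z<.065);Q=P[m]
print('bowl',cv2.minEnclosingCircle(Q[:,:2].astype(np.float32)),len(Q))
E
```

```text
[ 0.39095554 -0.08236461  0.15643615] [-1.79995206e+02 -2.80151718e-03 -4.07988154e+01] [ 1.67919737e+01 -1.23902599e+00 -3.96102354e+01 -2.60555047e-04
 -5.16232418e+01  3.24093727e+01]
cup ((0.6518215537071228, -0.18259309232234955), 0.029905855655670166) 0.06927529861665645 0.014852600254389267 131
bowl ((0.46260449290275574, -0.13903696835041046), 0.05348352715373039) 111
```

Call:
apply_moves([
  {"dp": [-0.016,0.01,-0.01],"yaw": 0},
  {"dp": [-0.016,0.01,-0.04],"yaw": 0},
  {"dp": [-0.016,0.01,-0.06],"yaw": 0},
  {"dp": [-0.016,0.01,-0.065],"yaw": 0},
  {"dp": [-0.016,0.01,-0.065],"yaw": 0},
])

```text
time_s: 7.48
tcp_pos: [0.3757, -0.0729, 0.0908]
eef_rot: [179.9, 0.1, -40.4]
contact_force: [-0.1, -0.1, 0.9]
gripper_width: 0.0876
gripper_force: 0.0
```

```bash
python3 - <<'E'
from h import *
s=get_state();print(s['tcp_pos'],s['eef_rot'],s['joints'])
w=cap('wrist');cv2.imwrite('pics/w.png',w['image'][...,::-1]);print(w['T_tool_cam'].round(3))
E
```

```text
[ 0.37574061 -0.07286789  0.09081139] [ 1.79857879e+02  8.14811828e-02 -4.03986440e+01] [ 1.91011221e+01  2.99025394e+00 -4.65501373e+01  2.95834188e-03
 -4.06234191e+01  3.04980868e+01]
[[ 0.    -0.958 -0.286  0.078]
 [ 1.     0.001 -0.001  0.   ]
 [ 0.001 -0.286  0.958 -0.137]
 [ 0.     0.     0.     1.   ]]
```

View pics/w.png

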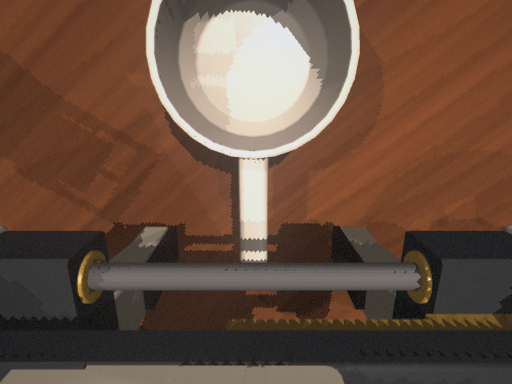

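The wrist view shows the handle as a vertical bar at columns 240–268, centred between the jaws (255 against 256). The bowl is straight ahead, so I can go down.

Call:
apply_moves([
  {"dp": [0,0,-0.015],"yaw": 0},
  {"dp": [0,0,-0.03],"yaw": 0},
  {"dp": [0,0,-0.042],"yaw": 0},
  {"dp": [0,0,-0.047],"yaw": 0},
  {"dp": [0,0,-0.047],"yaw": 0},
  {"dp": [0,0,-0.047],"yaw": 0},
])

```text
time_s: 8.03
tcp_pos: [0.3772, -0.0725, 0.0453]
eef_rot: [-180.0, -0.0, -40.4]
contact_force: [-0.1, 0.1, 0.4]
gripper_width: 0.0875
gripper_force: 0.0
```

Call:
apply_moves([
  {"dp": [0,0,0],"yaw": 0},
  {"dp": [0,0,0],"yaw": 0},
  {"dp": [0,0,0],"yaw": 0},
  {"dp": [0,0,0],"yaw": 0},
  {"dp": [0,0,0],"yaw": 0},
  {"dp": [0,0,0],"yaw": 0},
  {"dp": [0,0,0],"yaw": 0},
  {"dp": [0,0,0],"yaw": 0},
  {"dp": [0,0,0],"yaw": 0},
  {"dp": [0,0,0],"yaw": 0},
  {"dp": [0,0,0],"yaw": 0},
  {"dp": [0,0,0],"yaw": 0},
  {"dp": [0,0,0],"yaw": 0},
  {"dp": [0,0,0],"yaw": 0},
  {"dp": [0,0,0],"yaw": 0},
  {"dp": [0,0,0],"yaw": 0},
], grip=1, squeeze=50)

```text
time_s: 9.37
tcp_pos: [0.3765, -0.0726, 0.0445]
eef_rot: [180.0, 0.0, -40.4]
contact_force: [0.9, -0.2, -0.4]
gripper_width: 0.0174
gripper_force: 50.0
```

Call:
apply_moves([
  {"dp": [0,0,0.01],"yaw": 0},
  {"dp": [0,0,0.025],"yaw": 0},
  {"dp": [0.005,0,0.045],"yaw": 0},
  {"dp": [0.01,0.005,0.058],"yaw": 3},
  {"dp": [0.015,0.015,0.062],"yaw": 7},
  {"dp": [0.02,0.025,0.062],"yaw": 12},
  {"dp": [0.025,0.035,0.062],"yaw": 17},
  {"dp": [0.032,0.044,0.062],"yaw": 22},
  {"dp": [0.04,0.052,0.062],"yaw": 27},
  {"dp": [0.046,0.06,0.062],"yaw": 32},
  {"dp": [0.052,0.067,0.062],"yaw": 37},
  {"dp": [0.058,0.073,0.062],"yaw": 42},
  {"dp": [0.064,0.079,0.062],"yaw": 47},
  {"dp": [0.07,0.084,0.062],"yaw": 51},
  {"dp": [0.075,0.0872,0.062],"yaw": 54.2},
  {"dp": [0.075,0.0872,0.062],"yaw": 54.2},
  {"dp": [0.075,0.0872,0.062],"yaw": 54.2},
])

```text
time_s: 10.78
tcp_pos: [0.4511, 0.0145, 0.1062]
eef_rot: [180.0, 0.1, 13.7]
contact_force: [0.4, -0.5, -1.1]
gripper_width: 0.0174
gripper_force: 50.0
```

```bash
python3 - <<'E'
from h import *
s=get_state();print(s['tcp_pos'],s['eef_rot'],s['contact_force'],s['gripper_width'])
a=cap('scene');b=cap('top')
cv2.imwrite('pics/d.png',np.hstack([cv2.resize(a['image'][130:310,150:350],(400,360)),cv2.resize(b['image'][80:260,130:330],(400,360))])[...,::-1])
t=np.radians(13.8)
for c in(a,b):
  P=pts(c).reshape(-1,3);x=P[:,0]*np.cos(t)+P[:,1]*np.sin(t);y=-P[:,0]*np.sin(t)+P[:,1]*np.cos(t)
  k=(x>.47)&(x<.61)&(abs(y+.0935)<.08)&(P[:,2]>.10)&(P[:,2]<.135)
  if k.sum()>5:
    A=np.c_[x,y][k].astype(np.float32);print(cv2.minEnclosingCircle(A),k.sum(),np.percentile(P[k,2],[2,50,98]))
    f=np.c_[x[k],y[k],np.ones(k.sum())];print('tilt',np.linalg.lstsq(f,P[k,2],rcond=None)[0])
E
```

```text
[0.45105188 0.01449141 0.10616022] [1.79996168e+02 6.94676828e-02 1.36745708e+01] [ 0.40575286 -0.46485081 -1.11464816] 0.017422196314825913
((0.533340334892273, -0.09002641588449478), 0.062507264316082) 333 [0.1006195  0.11375384 0.1192611 ]
tilt [-0.00251899  0.01263558  0.1144703 ]
((0.5414642095565796, -0.09422644972801208), 0.055453479290008545) 209 [0.10061594 0.11472174 0.12020399]
tilt [-0.01479258 -0.01096481  0.12044911]
```

View pics/d.png

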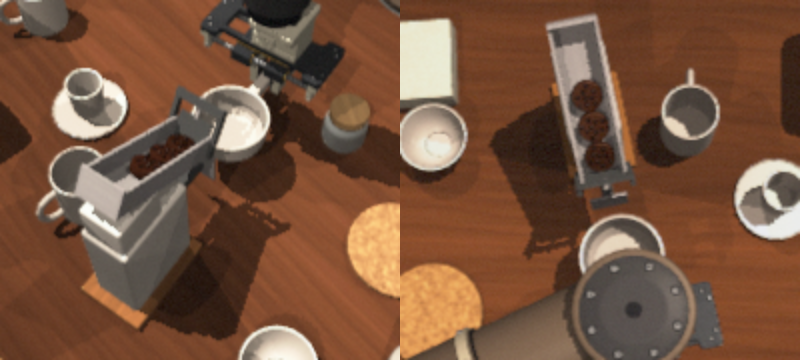

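The bowl is level, 19 mm short of the paddle and centred on the chute. In the left crop the chute and gate frame sit just behind the bowl rim at about (235,110). Push about 45 mm along the dispenser axis.

Call:
apply_moves([
  {"dp": [0.006,0.0015,0],"yaw": 0},
  {"dp": [0.012,0.003,0],"yaw": 0},
  {"dp": [0.017,0.0042,0],"yaw": 0},
  {"dp": [0.022,0.0054,0],"yaw": 0},
  {"dp": [0.027,0.0066,0],"yaw": 0},
  {"dp": [0.032,0.0078,0],"yaw": 0},
  {"dp": [0.037,0.0091,0],"yaw": 0},
  {"dp": [0.041,0.0101,0],"yaw": 0},
  {"dp": [0.0443,0.0109,0],"yaw": 0},
  {"dp": [0.0443,0.0109,0],"yaw": 0},
  {"dp": [0.0443,0.0109,0],"yaw": 0},
  {"dp": [0.0443,0.0109,0],"yaw": 0},
  {"dp": [0.0443,0.0109,0],"yaw": 0},
  {"dp": [0.0443,0.0109,0],"yaw": 0},
  {"dp": [0.0443,0.0109,0],"yaw": 0},
  {"dp": [0.0443,0.0109,0],"yaw": 0},
  {"dp": [0.0443,0.0109,0],"yaw": 0},
  {"dp": [0.0443,0.0109,0],"yaw": 0},
  {"dp": [0.0443,0.0109,0],"yaw": 0},
  {"dp": [0.0443,0.0109,0],"yaw": 0},
])

```text
time_s: 12.55
tcp_pos: [0.4957, 0.0255, 0.1065]
eef_rot: [180.0, 0.0, 13.8]
contact_force: [-4.1, -1.0, -4.7]
gripper_width: 0.0173
gripper_force: 50.0
```

```bash
python3 - <<'E'
from h import *
s=get_state();print(s['tcp_pos'],s['eef_rot'],s['contact_force'],s['gripper_width'])
a=cap('scene');b=cap('top')
cv2.imwrite('pics/e.png',np.hstack([cv2.resize(a['image'][130:310,150:350],(400,360)),cv2.resize(b['image'][80:260,130:330],(400,360))])[...,::-1])
E
```

```text
[0.49572897 0.02546714 0.10650578] [1.79999374e+02 1.23719502e-02 1.37812102e+01] [-4.05842002 -1.0205962  -4.67572274] 0.017276863433038248
```

View pics/e.png

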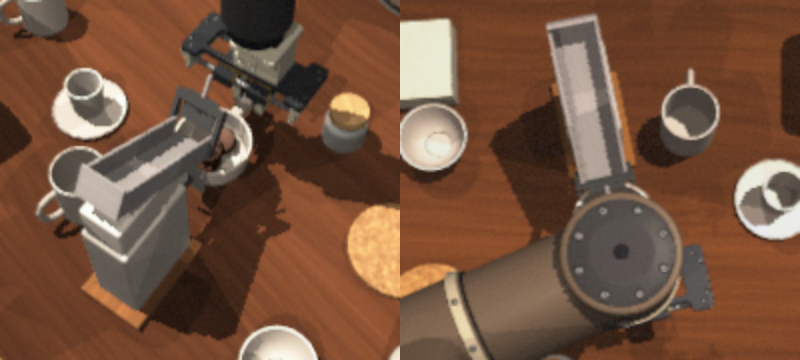

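The chute is empty and the biscuits are in the bowl: brown discs at (225,140) in the left crop. Next I back off, lift, and carry it to the trivet.

Call:
apply_moves([
  {"dp": [-0.004,-0.001,0],"yaw": 0},
  {"dp": [-0.01,-0.0025,0],"yaw": 0},
  {"dp": [-0.018,-0.0044,0],"yaw": 0},
  {"dp": [-0.027,-0.0066,0],"yaw": 0},
  {"dp": [-0.036,-0.0088,0],"yaw": 0},
  {"dp": [-0.045,-0.011,0.002],"yaw": 0},
  {"dp": [-0.052,-0.0127,0.008],"yaw": 0},
  {"dp": [-0.058,-0.014,0.016],"yaw": 0},
  {"dp": [-0.058,-0.012,0.026],"yaw": 0},
  {"dp": [-0.058,-0.008,0.034],"yaw": 0},
  {"dp": [-0.06,0,0.038],"yaw": 0},
  {"dp": [-0.063,0.012,0.04],"yaw": 0},
  {"dp": [-0.067,0.028,0.04],"yaw": 0},
  {"dp": [-0.072,0.048,0.04],"yaw": 0},
  {"dp": [-0.077,0.07,0.04],"yaw": 0},
  {"dp": [-0.082,0.092,0.04],"yaw": 0},
  {"dp": [-0.087,0.114,0.04],"yaw": 0},
  {"dp": [-0.092,0.136,0.04],"yaw": 0},
  {"dp": [-0.097,0.158,0.04],"yaw": 0},
  {"dp": [-0.102,0.18,0.04],"yaw": 0},
])

```text
time_s: 14.32
tcp_pos: [0.3933, 0.2074, 0.147]
eef_rot: [-180.0, -0.0, 13.8]
contact_force: [0.4, -0.4, -3.6]
gripper_width: 0.0175
gripper_force: 50.0
```

Call:
apply_moves([
  {"dp": [-0.005,0.02,0],"yaw": 0},
  {"dp": [-0.01,0.038,0],"yaw": 0},
  {"dp": [-0.014,0.053,0],"yaw": 0},
  {"dp": [-0.017,0.065,0],"yaw": 0},
  {"dp": [-0.0186,0.0735,0],"yaw": 0},
  {"dp": [-0.0186,0.0775,-0.005],"yaw": 0},
  {"dp": [-0.0186,0.0775,-0.014],"yaw": 0},
  {"dp": [-0.0186,0.0775,-0.026],"yaw": 0},
  {"dp": [-0.0186,0.0775,-0.04],"yaw": 0},
  {"dp": [-0.0186,0.0775,-0.054],"yaw": 0},
  {"dp": [-0.0186,0.0775,-0.066],"yaw": 0},
  {"dp": [-0.0186,0.0775,-0.076],"yaw": 0},
  {"dp": [-0.0186,0.0775,-0.082],"yaw": 0},
  {"dp": [-0.0186,0.0775,-0.082],"yaw": 0},
  {"dp": [-0.0186,0.0775,-0.082],"yaw": 0},
  {"dp": [-0.0186,0.0775,-0.082],"yaw": 0},
])

```text
time_s: 15.65
tcp_pos: [0.3755, 0.283, 0.0649]
eef_rot: [-180.0, -0.0, 13.8]
contact_force: [0.3, 0.5, -3.7]
gripper_width: 0.0179
gripper_force: 50.0
```

```bash
python3 - <<'E'
from h import *
s=get_state();print(s['time_s'],s['tcp_pos'],s['eef_rot'],s['contact_force'])
a=cap('scene');b=cap('top')
cv2.imwrite('pics/f.png',np.hstack([cv2.resize(a['image'][150:330,220:420],(400,360)),cv2.resize(b['image'][130:310,80:280],(400,360))])[...,::-1])
for c in(a,b):
  P=pts(c).reshape(-1,3);k=(np.hypot(P[:,0]-.472,P[:,1]-.307)<.075)&(P[:,2]>.062)&(P[:,2]<.08);Q=P[k]
  if len(Q)>5:print(cv2.minEnclosingCircle(Q[:,:2].astype(np.float32)),len(Q),np.percentile(Q[:,2],[2,50,98]))
E
```

```text
15.65 [0.37549361 0.2830182  0.06488908] [-1.79985695e+02 -2.36679602e-02  1.37720139e+01] [ 0.26355459  0.45600971 -3.66113208]
((0.46367478370666504, 0.3021724224090576), 0.06569323688745499) 542 [0.06244969 0.07194811 0.07824349]
((0.46797123551368713, 0.3073889911174774), 0.05961565673351288) 441 [0.06259196 0.07189502 0.07795839]
```

View pics/f.png

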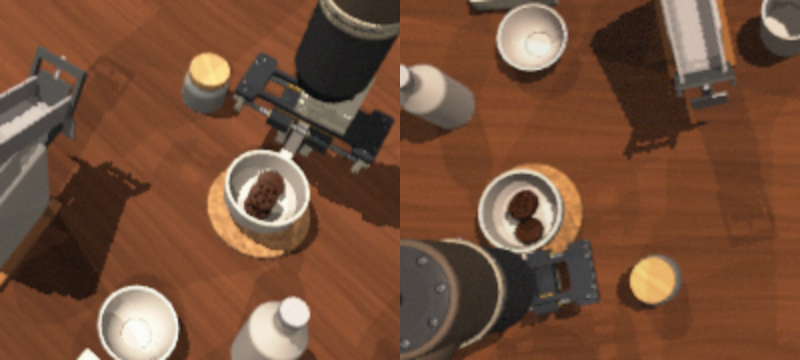

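The bowl is centred over the trivet with its biscuits inside: the left crop shows a stack at (265,195), the right crop shows two visible. Now lower the last 10 mm.

Call:
apply_moves([
  {"dp": [0,0,-0.004],"yaw": 0},
  {"dp": [0,0,-0.007],"yaw": 0},
  {"dp": [0,0,-0.009],"yaw": 0},
  {"dp": [0,0,-0.01],"yaw": 0},
  {"dp": [0,0,-0.0105],"yaw": 0},
  {"dp": [0,0,-0.0105],"yaw": 0},
  {"dp": [0,0,-0.0105],"yaw": 0},
])

```text
time_s: 16.33
tcp_pos: [0.375, 0.2828, 0.0544]
eef_rot: [180.0, 0.0, 13.8]
contact_force: [-4.1, -1.5, 6.7]
gripper_width: 0.0177
gripper_force: 50.0
```

Contact with the trivet, so I release and rise.

Call:
apply_moves([
  {"dp": [0,0,0],"yaw": 0},
  {"dp": [0,0,0],"yaw": 0},
  {"dp": [0,0,0],"yaw": 0},
  {"dp": [0,0,0],"yaw": 0},
  {"dp": [0,0,0],"yaw": 0},
  {"dp": [0,0,0],"yaw": 0},
  {"dp": [0,0,0],"yaw": 0},
  {"dp": [0,0,0],"yaw": 0},
  {"dp": [0,0,0],"yaw": 0},
  {"dp": [0,0,0],"yaw": 0},
  {"dp": [0,0,0.015],"yaw": 0},
  {"dp": [0,0,0.035],"yaw": 0},
  {"dp": [0,0,0.065],"yaw": 0},
  {"dp": [0,0,0.1],"yaw": 0},
  {"dp": [0,0,0.13],"yaw": 0},
  {"dp": [0,0,0.16],"yaw": 0},
  {"dp": [-0.03,0.02,0.18],"yaw": 0},
  {"dp": [-0.05,0.05,0.18],"yaw": 0},
  {"dp": [-0.06,0.08,0.18],"yaw": 0},
  {"dp": [-0.06,0.08,0.18],"yaw": 0},
], grip=-1)

```text
time_s: 18.0
tcp_pos: [0.3141, 0.367, 0.2349]
eef_rot: [-179.9, -0.1, 13.9]
contact_force: [0.8, 0.1, -0.6]
gripper_width: 0.0878
gripper_force: 0.0
```

```bash
python3 - <<'E'
from h import *
s=get_state();print(s['time_s'],s['tcp_pos'],s['contact_force'],s['gripper_width'])
a=cap('scene');b=cap('top')
cv2.imwrite('pics/g.png',np.hstack([a['image'][100:340,150:420],b['image'][80:320,100:370]])[...,::-1])
P=pts(b).reshape(-1,3);k=(np.hypot(P[:,0]-.472,P[:,1]-.307)<.058)&(P[:,2]>.058)&(P[:,2]<.075);Q=P[k]
print(cv2.minEnclosingCircle(Q[:,:2].astype(np.float32)),len(Q),np.percentile(Q[:,2],[2,50,98]),np.linalg.lstsq(np.c_[Q[:,:2],np.ones(len(Q))],Q[:,2],rcond=None)[0])
E
```

```text
18.0 [0.31413051 0.36701002 0.2349316 ] [ 0.83503448  0.06906106 -0.60654729] 0.08775070201713162
((0.4703618288040161, 0.30643269419670105), 0.05639307573437691) 303 [0.05839107 0.06380653 0.06842027] [-0.00174616 -0.00900532  0.06729785]
```

View pics/g.png

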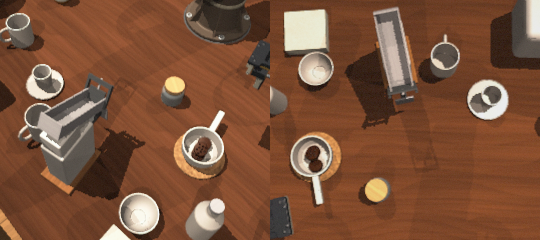

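The bowl sits level and centred on the trivet (left crop (203,148)) with the biscuits inside. The chute is empty, nothing is on the table, and the cup is upright on its saucer at (42,75). I'm handing it in.

```bash
python3 -c "
from h import *
print(r.close_job())"
```

```text
the job is handed in; nothing more can be done
None
```

The job is handed in at about 18 s: the cup stands upright on its saucer, and the bowl sits level in the middle of the trivet, released; the chute is empty with no biscuit on the table, though only two or so of the three could be seen in the bowl.

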